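Load the reagent chest and work its sticky cover shut

ROBOT

A 6-joint arm with a two-finger parallel gripper is mounted at the origin on a cart in front of the work surface, level with it; the furniture and walls round the work are solid. World frame = base frame: x ahead of the robot, y to its left, z up, the work surface at z = 0. Lengths are in mm, angles in rad, forces in N, time in s.
With the tool pointing down it reaches from about 250 to 850 mm from the base axis. Payload 12.5 kg.
Tool frame: the origin (TCP) lies at the centre of the arm's flange, where the gripper is bolted on; the fingertips stand 186 mm ahead of it and the grasp point (between the pads) lies 167 mm ahead of it; z points along the fingers, y is the line along which they close (so a half turn about z gives the same grasp; the last joint's range is limited). The gripper opens to 93 mm and grips with 3 to 60 N. Pads are 15 mm wide; open, the fingers measure 128 mm over their backs; the gripper's body (75 mm by 188 mm) begins 65 mm behind the grasp point.
Start: joints at [1.219, 0.351, 1.652, -0, 1.139, -0.085], TCP at [144.974, 530.536, 404.733] pointing down, gripper open.
Joint ranges: [-2.75, 2.75], [-0.79, 2.1], [0.01, 2.65], [-1.57, 4.71], [0.07, 3.14], [-2.87, 2.87]. Speed limits (rad/s): [2.22, 2.22, 2.79, 3.14, 3.14, 3.14].

INTERFACE

Orientations are given as a rotation vector (axis times angle).
In Python, from cell import bot gives the robot as it stands. The module is installed in compiled form; this text tells all that it offers.
- The arm moves only by the tool drive_effector, called by a JSON object that holds its "method" and its "body", one argument or row to a line. Schema: {"type":"object","properties":{"moves":{"type":"array","items":{"type":"array","items":{"type":"array","items":{"type":"number"},"minItems":7,"maxItems":7},"minItems":1,"maxItems":8},"minItems":1,"maxItems":1},"grip_force":{"type":"number"},"only":{"type":"string"},"quiet":{"type":"boolean"},"lines":{"type":"string"}},"required":["moves"],"additionalProperties":false}. moves is a list that holds a single list of rows (three levels of brackets), with 1 to 8 rows, each of 7 numbers: the opening from 0.0 (shut) to 1.0 (fully open), then dx, dy, dz in shares of the most that a row can go, 1 being 62.5 mm, then a rotation vector rx, ry, rz in shares of 2 pi rad (1.0 is 2 pi rad); each row shifts and turns the commanded pose from where the row before left it, along the tool's axes as they then stand; what a row does not reach is not made up. A row lasts 1/8 s, in which the tool goes at most 62.5 mm and 0.188 rad, less where a joint would pass 70% of its speed; a pose out of reach is approached as far as the arm can. The fingers move at their own pace and stop on an object; grip_force is the grip in N (left out, the last holds). Time passes only in rows, so rows that do not move let the fingers close. The tool returns the time, the measured TCP pose, the force, the opening and the grip force at its end. only (a regular expression) keeps the lines of the reply that match it, lines (a string "A,B") keeps lines A to B, and quiet returns only ok. Shift and turn numbers lie between -1 and 1, and a call with a number outside is refused. Input that does not fit is refused with a message, and nothing moves.
- bot.get_obs(): the state, without advancing time (a new reading comes with each control period).
- bot.camera(name): name is "scene" or "top" or "wrist"; returns a dict with "color" (400x640x3 uint8, blue, green, red), "fx", "fy", "cx", "cy" (pixels), "R" (3x3) and "t" (3): a world point X has camera coordinates R X + t. Camera axes: x right, y down, z forward; pixel columns grow to the right and rows downward; lengths in mm; the calibration is good to about 2 mm. A picture is of the moment at which its call begins. There is no depth.
- bot.finish_job(): hands the job in; it is judged then, once.
The state is a dict: "time": time; "qpos": joint angles; "dq": joint speeds; "joint_efforts": joint torques, N m; "tcp_pos": TCP position; "orientation": TCP orientation; "contact_force": force on the tool from outside, world axes, zero at the start; "torque": the same for the moment, N m; "width": opening from 0.0 (shut) to 1.0 (fully open); "grasp_force": force on a finger pad.
Only numpy, scipy, OpenCV 4.12 (cv2) and the standard library are available. Lean on these libraries where they do the work, as an engineer would, in place of code of your own. Each camera call takes 0.05 s, during which the arm holds its last target. There are 200 camera calls.

TASK

Stand the slim loose bottle from the bench upright in the empty middle well of the white reagent chest, then slide the chest's cover away from you until it is home against the rubber buffers at both ends; it racks in its track, so work it along with gentle pushes on its two end posts in turn. Finish by pressing first the left end, then the right end firmly against its buffer for a moment, with about 14 N (never over 20 N on the cover), and leave the other bottles standing where they are.

Things in the scene. Friction and masses are not known exactly. Their poses are not given: they have to be found in the camera images.
- chest: White chest fixed to the bench, 166 (x) x 310 (y) x 95 mm, walls 8 mm; origin under its middle (x -81 to +85 mm); x points away from the robot (the way the cover closes), y left along its length, z up. Far half (x +10 to +77 mm) open above, with three wells side by side along y. Rim and track lips top out at 96 mm above the bench; the lips reach inward to y = +-138 mm.
- well (a point): Point on the floor of the empty middle well, clear of the open cover, at chest x +50, y 0, 8 mm above the bench. The well spans chest x +10 to +77 and y +-43 mm; the 4 mm dividers beside it rise to 48 mm above the bench. The open cover's far edge starts at chest x +18 to +26 mm.
- deck (a point): Centre of the top of the fixed grey deck, 78 (x) x 140 (y) mm, top 97 mm above the bench, at chest x -42, y 0. It bridges the chest's near half and hides the middle of the cover's near edge, so that only the cover's ends can be pushed.
- cover: Loose metal plate 80 (x) x 289 (y) x 8 mm, about 0.45 kg (varies); origin at the centre of its underside, 80 mm above the bench. Its ends lie on ledges under the lips, 1.8 mm play each. Starts at chest x -22 to -14 mm; home is x +33, far edge on both buffers. Drags 1 to 5 N. Pushed at one end it swings about the other and, one post some 10 mm ahead, wedges; a push at the other end frees it.
- post_left (a point): Point on the axis of the round post (14 mm across) on the cover's left (+y) end, 105 mm above the bench; the post stands from 88 to 122 mm above the bench. At x -20, y +115 mm of the cover; with the cover home, at chest x +13 mm.
- post_right (a point): The same post at the right (-y) end, at x -20, y -115 mm of the cover; with the cover home it is at chest x +13 mm.
- bottle: The bottle to load: the slim white round bottle with a blue cap that stands on the bench to the left of the chest, 25 mm across, 64 mm tall, 30 g; origin at the centre of its underside, z up. The body is straight to 58 mm.
- squat_bottle: Bystander: wider, lower amber bottle, 29 mm across, 56 mm tall, standing on the bench to the left of the chest; it and the slim bottle may swap places.
- left_bottle: Bystander: slim bottle, 25 mm across, 64 mm tall, standing in the chest's left well.
- right_bottle: Bystander: squat bottle, 29 mm across, 56 mm tall, standing in the chest's right well.
- buffer_left: Small black rubber buffer on the inner face of the chest's far wall, the stop of the cover's left end: 4 (x) x 18 (y) x 10 mm, does not move and is hard. Origin at the centre of its near face, at chest x +73, y +120 mm, 84 mm above the bench. A push of over 10 N of the fingers on the cover's left end, home on this buffer, for 0.1 s counts as firm (the track's drag takes up some of it).
- buffer_right: Small black rubber buffer on the inner face of the chest's far wall, the stop of the cover's right end: 4 (x) x 18 (y) x 10 mm, does not move and is hard. Origin at the centre of its near face, at chest x +73, y -120 mm, 84 mm above the bench. A push of over 10 N of the fingers on the cover's right end, home on this buffer, for 0.1 s counts as firm (the track's drag takes up some of it).
Not all that is in view belongs to the job. What is shaped like the bottle but purple is not meant.

How it is judged (in metres and radians):
On the way, in this order (a step that is already met when the one before it is completed fails the run):
1. the slim bottle stands upright in the middle well while the cover is still open (horizontal distance between bottle and well below 0.042 m and height (world z) of bottle below 0.013 m and angle between bottle's own z axis and vertical below 0.15 rad and x of cover in the frame of chest below 0 m), for 0.2 s.
2. with the cover home at both ends, the fingers press its left end firmly onto the left buffer (x of each of post_left, post_right in the frame of chest above 0.0105 m and y of the grasp point in the frame of chest above 0.06 m and contact force between the fingers and cover above 10 N and contact force between cover and buffer_left above 1.5 N), for 0.1 s.
3. then, still home at both ends, the fingers press its right end firmly onto the right buffer (x of each of post_left, post_right in the frame of chest above 0.0105 m and y of the grasp point in the frame of chest below -0.06 m and contact force between the fingers and cover above 10 N and contact force between cover and buffer_right above 1.5 N), for 0.1 s.
At the end, for the whole second after the job is handed in: The cover lies in its track with both posts within 2.5 mm of their home place (chest x +13 mm), at rest; the slim bottle stands upright (within 0.15 rad) on the floor of the middle well, within 42 mm of the point well; the bottles in the outer wells still stand (x of each of post_left, post_right in the frame of chest above 0.0105 m and z of cover in the frame of chest below 0.084 m and linear speed of cover below 0.01 m/s and horizontal distance between bottle and well below 0.042 m and height (world z) of bottle below 0.013 m and angle between each of bottle, left_bottle, right_bottle's own z axis and vertical below 0.15 rad); the robot touches nothing.
It fails at once if the cover is forced: more than 20 N between robot and cover (contact force between the arm and cover above 20 N).
It fails at once if the fingers force the cover with more than 20 N (contact force between the fingers and cover above 20 N).
It fails at once if the squat bottle on the bench is displaced or tipped (distance of squat_bottle from where it was at the start of the episode above 0.03 m or angle between squat_bottle's own z axis and vertical above 0.3 rad).
It fails at once if a bottle in an outer well is displaced or tipped (distance of any of left_bottle, right_bottle from where it was at the start of the episode above 0.03 m or angle between any of left_bottle, right_bottle's own z axis and vertical above 0.3 rad).
It also fails if it takes over 72 s, if anything falls off the work surface, if the arm or the gripper's body presses on something with over 40 N, if the wrist force passes 120 N, or if a joint passes its speed limit or range.

## Working session

There is one attempt and no reset: what is moved stays moved. The work goes in short steps, Python scripts to look and compute and a tool call to move; the robot and the scene stay as the last step left them, time stands still between calls to the robot, and variables do not carry over. Pictures are saved under pics/ and viewed, at most 10 in all, crops included, and the job is handed in when it is done.

```bash
mkdir -p pics; cat > h.py <<'E'
import numpy as np, cv2
from cell import bot
from scipy.spatial.transform import Rotation as Rn
def ray(c,u,v,z):
    R=np.array(c["R"]);t=np.array(c["t"]);o=-R.T@t
    d=R.T@np.array([(u-c["cx"])/c["fx"],(v-c["cy"])/c["fy"],1])
    return o+d*(z-o[2])/d[2]
def proj(c,X):
    p=np.array(c["R"])@np.array(X)+np.array(c["t"]); return [c["fx"]*p[0]/p[2]+c["cx"],c["fy"]*p[1]/p[2]+c["cy"]]
E
python3 - <<'E'
from h import *
import pickle
for n in("top","scene"):
    c=bot.camera(n);cv2.imwrite(f"pics/{n}0.png",c["color"]);pickle.dump(c,open(f"{n}0.pkl","wb"))
    R=np.array(c["R"]);print(n,-R.T@np.array(c["t"]),R[2],c["fx"])
o=bot.get_obs();print({k:np.round(v,3) for k,v in o.items()})
print(Rn.from_rotvec(o["orientation"]).as_matrix().round(3))
E
```

```text
top [ 351.44595791   82.39520555 1311.41417782] [ 0.09812688 -0.02804615 -0.99477863] 514.6625677010111
scene [ -99.80797521 -611.01512585  598.14589774] [ 0.55845262  0.65358241 -0.51084313] 486.3205853984211
{'time': np.float64(0.1), 'qpos': array([ 1.219,  0.351,  1.652, -0.   ,  1.139, -0.085]), 'dq': array([-0.001,  0.   , -0.001,  0.   ,  0.002,  0.002]), 'joint_efforts': array([ 0.0000e+00, -4.9803e+01, -2.8570e+01,  7.0000e-02,  2.4000e-02,
       -0.0000e+00]), 'tcp_pos': array([144.95 , 530.449, 404.244]), 'orientation': array([-4.180e-01, -3.113e+00,  2.000e-03]), 'contact_force': array([ 0.483, -0.212,  0.217]), 'torque': array([0.036, 0.016, 0.001]), 'grasp_force': np.float64(0.0), 'width': np.float64(1.001)}
[[-0.965  0.264 -0.   ]
 [ 0.264  0.965 -0.001]
 [ 0.    -0.001 -1.   ]]
```

View pics/top0.png

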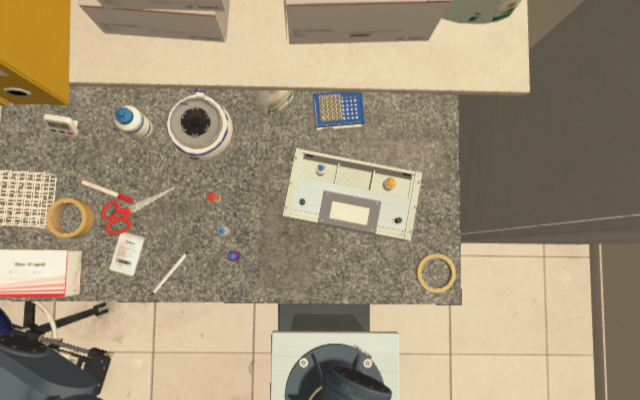

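View pics/scene0.png

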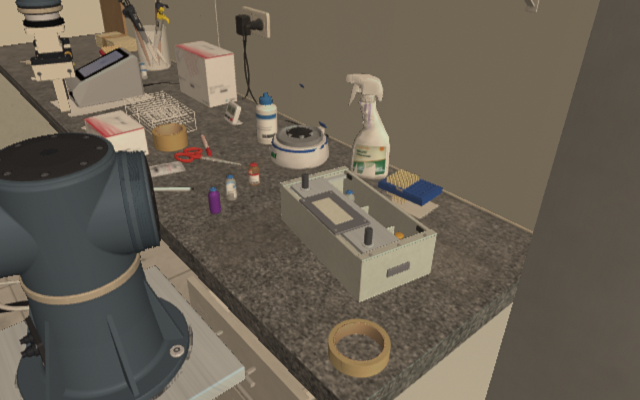

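```bash
python3 - <<'E'
from h import *
im=cv2.imread("pics/top0.png")
a=cv2.resize(im[140:250,275:430],None,fx=5,fy=5,interpolation=cv2.INTER_CUBIC)
cv2.imwrite("pics/a.png",a)
s=cv2.imread("pics/scene0.png")
b=np.hstack([cv2.resize(im[180:270,195:255],(400,600),interpolation=cv2.INTER_CUBIC),cv2.resize(s[150:225,200:250],(400,600),interpolation=cv2.INTER_CUBIC)])
cv2.imwrite("pics/b.png",b)
E
```

```text
(no output)
```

View pics/a.png

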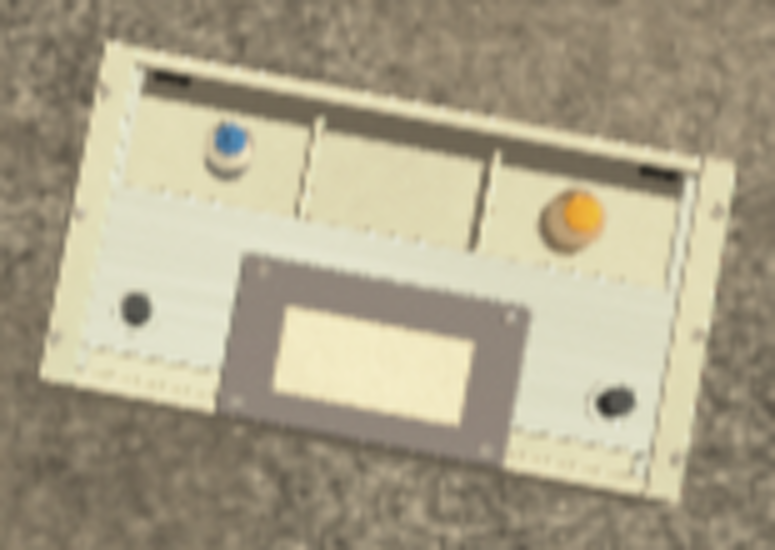

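View pics/b.png

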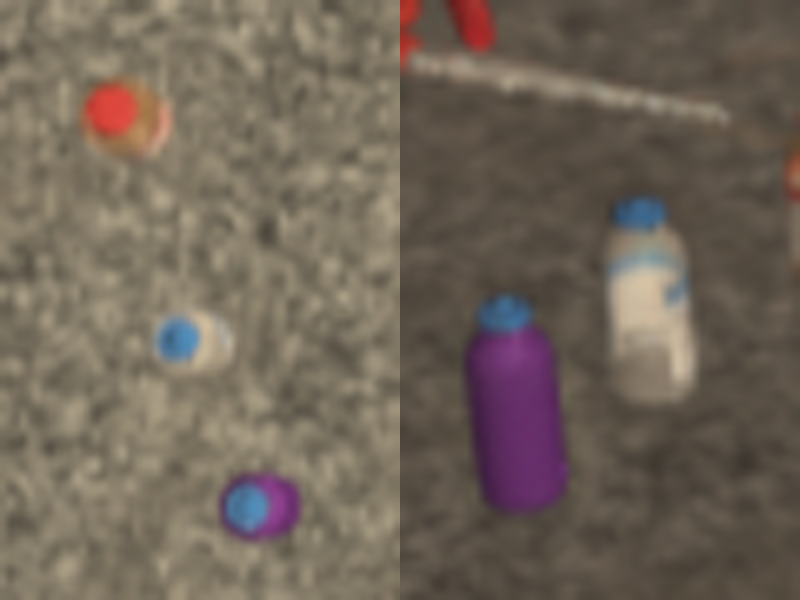

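The top crop shows the chest corners at about (107,42), (733,162), (678,500) and (40,378), scale 5 from (275,140). The posts are at (136,309) and (613,402). The slim white bottle lies between the red-capped squat bottle and the purple decoy: its cap is at top pixel (221.7,231) and scene pixel (230,176).

```bash
cat > m.py <<'E'
from h import *
import pickle
c=pickle.load(open("top0.pkl","rb"));s=pickle.load(open("scene0.pkl","rb"))
f=lambda u,v,z:ray(c,275+u/5,140+v/5,z)[:2]
P=np.array([f(107,42,95),f(733,162,95),f(678,500,95),f(40,378,95)])
M=np.array([[85,155],[85,-155],[-81,-155],[-81,155.]])
print(P.round(1)); d=P-P.mean(0);m=M-M.mean(0)
print("sizes",[np.linalg.norm(P[i]-P[(i+1)%4]).round(1) for i in range(4)])
th=np.arctan2((m[:,0]*d[:,1]-m[:,1]*d[:,0]).sum(),(m*d).sum())
A=np.array([[np.cos(th),-np.sin(th)],[np.sin(th),np.cos(th)]])
O=P.mean(0)-A@M.mean(0);print("yaw",th,"O",O,"resid",(P-(M@A.T+O)).round(1).tolist())
W=lambda x,y:A@[x,y]+O
L=lambda p:A.T@(np.array(p)[:2]-O)
if __name__=="__main__":
    print("well",W(50,0),"posts chest",L(f(136,302,122)),L(f(618,401,122)))
    print("buffers",L(f(172,78,84)),L(f(657,173,84)))
    print("dividers near end",L(f(305,215,48)),L(f(475,250,48)))
    print("bottle top",ray(c,221.7,231,64),"scene",ray(s,230,175.5,64),ray(s,231.2,198.5,2))
    print("squat",ray(c,195+112/6.667,180+110/6.667,56),"purple",ray(c,195+247/6.667,180+507/6.667,64))
    print("left b",L(f(230,138,72)),"right",L(f(583,212,64)))
E
python3 m.py
```

```text
[[ 594.8  104.9]
 [ 541.7 -196.5]
 [ 379.4 -169.1]
 [ 433.   133.9]]
sizes [np.float64(306.1), np.float64(164.6), np.float64(307.7), np.float64(164.3)]
yaw -0.17418829406976427 O [485.23935308 -31.34560127] resid [[-1.1, -1.6], [-0.4, 2.2], [0.8, 0.9], [0.7, -1.4]]
well [534.48273003 -40.01103987] posts chest [-38.65302955 115.35864983] [ -41.9345906  -113.34450496]
buffers [ 75.04240381 119.63490805] [  74.02474206 -119.60888118]
dividers near end [26.66117503 42.95836946] [ 25.42208972 -43.13164455]
bottle top [395.84178506 281.90985505  64.        ] scene [395.12897679 274.79321515  64.        ] [393.48773207 275.85430166   2.        ]
squat [479.82230716 309.7870277   56.        ] purple [336.17620808 255.37495818  64.        ]
left b [53.5437066  86.65379614] right [ 51.71337574 -90.40432991]
```

Units first: shifts go in shares of 62.5 mm and turns go in shares of 2 pi rad. So -41 mm is -0.656, -29 mm is -0.464, -0.093 rad / 6.2832 = -0.0148.

{"method": "drive_effector", "body": {
  "moves": [
    [[1, 0, 0, 0, 0, 0, -0.0148], [1, -0.656, -0.464, 0.176, 0, 0, 0], [1, -0.656, -0.464, 0.176, 0, 0, 0], [1, -0.656, -0.464, 0.176, 0, 0, 0], [1, -0.656, -0.464, 0.176, 0, 0, 0], [1, -0.656, -0.464, 0.176, 0, 0, 0], [1, -0.656, -0.464, 0.176, 0, 0, 0], [1, -0.656, -0.464, 0.144, 0, 0, 0]]
  ],
  "grip_force": 15
}}

```text
time: 1.1
tcp_pos: [393.5, 279.6, 329.3]
orientation: [-0.273, -3.129, 0.0]
contact_force: [0.5, 0.0, 0.9]
width: 0.999
grasp_force: 0.0
```

{"method": "drive_effector", "body": {
  "moves": [
    [[1, 0, 0, 0, 0, 0, 0], [1, 0, 0, 0, 0, 0, 0]]
  ]
}}

```text
time: 1.35
tcp_pos: [392.3, 281.1, 329.6]
orientation: [-0.273, -3.129, 0.0]
contact_force: [-0.1, 0.5, 0.0]
width: 1.0
grasp_force: 0.0
```

```bash
python3 - <<'E'
from h import *
import pickle
c=bot.camera("wrist");cv2.imwrite("pics/w1.png",c["color"]);pickle.dump(c,open("w1.pkl","wb"))
o=bot.get_obs();print(o["time"],o["tcp_pos"],Rn.from_rotvec(o["orientation"]).as_matrix().round(3))
for z in(2,64):print(proj(c,[395,279,z]))
E
```

```text
1.4 [392.02433503 281.48812728 329.78736619] [[-0.985  0.172 -0.   ]
 [ 0.172  0.985  0.   ]
 [ 0.     0.    -1.   ]]
[np.float64(318.5021391221077), np.float64(191.81625322419276)]
[np.float64(318.1368085563796), np.float64(208.2996698655688)]
```

View pics/w1.png

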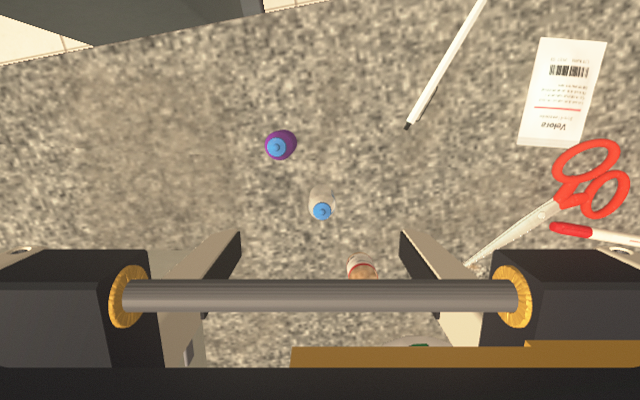

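The wrist view shows the slim bottle upright, with its cap at (322,211). The purple decoy is at (277,147) and the squat bottle at (362,267); both are clear of the closing line.

```bash
python3 - <<'E'
from h import *
import pickle
c=pickle.load(open("w1.pkl","rb"))
b=ray(c,322,211,64);o=bot.get_obs();R=Rn.from_rotvec(o["orientation"]).as_matrix()
print(b,ray(c,320,202,35),o["tcp_pos"],"tool delta",R.T@(np.array([b[0],b[1],215])-o["tcp_pos"]))
E
```

```text
[397.90769833 281.81320701  64.        ] [397.44581928 280.16686444  35.        ] [392.02433503 281.48812728 329.78736619] tool delta [ -5.76734182   1.33245117 114.78598094]
```

To row units: 35 mm is 0.56, 30 mm is 0.48.

{"method": "drive_effector", "body": {
  "moves": [
    [[1, -0.08, 0, 0, 0, 0, 0], [1, 0, 0, 0.48, 0, 0, 0], [1, 0, 0, 0.56, 0, 0, 0], [1, 0, 0, 0.48, 0, 0, 0], [1, 0, 0, 0.32, 0, 0, 0], [0.2, 0, 0, 0, 0, 0, 0], [0.2, 0, 0, 0, 0, 0, 0], [0.2, 0, 0, 0, 0, 0, 0]]
  ],
  "grip_force": 15
}}

```text
time: 2.4
tcp_pos: [397.7, 280.4, 215.7]
orientation: [0.272, 3.128, 0.001]
contact_force: [-0.6, -0.5, 0.7]
width: 0.727
grasp_force: 0.0
```

{"method": "drive_effector", "body": {
  "moves": [
    [[0.1, 0, 0, 0, 0, 0, 0], [0.1, 0, 0, 0, 0, 0, 0], [0.1, 0, 0, 0, 0, 0, 0], [0.1, 0, 0, 0, 0, 0, 0]]
  ]
}}

```text
time: 2.9
tcp_pos: [397.5, 280.1, 214.7]
orientation: [-0.273, -3.13, 0.0]
contact_force: [-0.4, 0.7, 0.7]
width: 0.297
grasp_force: 0.1
```

{"method": "drive_effector", "body": {
  "moves": [
    [[0.0, 0, 0, 0, 0, 0, 0], [0.0, 0, 0, 0, 0, 0, 0], [0.0, 0, 0, 0, 0, 0, 0], [0.0, 0, 0, 0, 0, 0, 0]]
  ],
  "grip_force": 15
}}

```text
time: 3.4
tcp_pos: [397.5, 280.1, 214.8]
orientation: [0.273, 3.13, 0.0]
contact_force: [0.1, -0.6, 0.7]
width: 0.265
grasp_force: 15.0
```

{"method": "drive_effector", "body": {
  "moves": [
    [[0, 0, 0, -0.16, 0, 0, 0], [0, 0, 0, -0.56, 0, 0, 0], [0, 0, 0, -0.64, 0, 0, 0], [0, 0, 0, -0.64, 0, 0, 0], [0, 0, 0, -0.32, 0, 0, 0], [0, 0, 0, 0, 0, 0, 0]]
  ]
}}

```text
time: 4.15
tcp_pos: [397.5, 280.1, 361.3]
orientation: [0.272, 3.127, 0.003]
contact_force: [0.8, -0.1, -0.3]
width: 0.264
grasp_force: 15.0
```

```bash
python3 - <<'E'
from m import *
c=bot.camera("wrist");cv2.imwrite("pics/w2.png",c["color"])
o=bot.get_obs();R=Rn.from_rotvec(o["orientation"]).as_matrix();print(o["tcp_pos"],o["width"],R.T@(np.array([*W(50,0),360])-o["tcp_pos"]))
E
```

```text
[[ 594.8  104.9]
 [ 541.7 -196.5]
 [ 379.4 -169.1]
 [ 433.   133.9]]
sizes [np.float64(306.1), np.float64(164.6), np.float64(307.7), np.float64(164.3)]
yaw -0.17418829406976427 O [485.23935308 -31.34560127] resid [[-1.1, -1.6], [-0.4, 2.2], [0.8, 0.9], [0.7, -1.4]]
[397.29660591 280.00161013 359.98496554] 0.2640705934973315 [-1.90442910e+02 -2.91478344e+02 -4.44224089e-02]
```

View pics/w2.png

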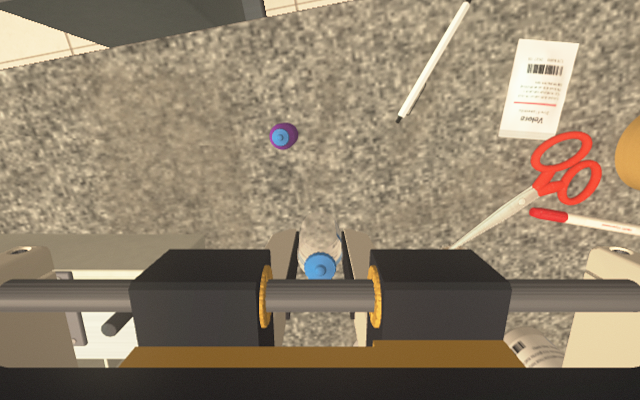

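The bottle is gripped upright between the pads, with its cap at (320,268). Next I carry it over the well.

To row units: -41 mm is -0.656, -30 mm is -0.48.

{"method": "drive_effector", "body": {
  "moves": [
    [[0, -0.16, -0.24, 0, 0, 0, 0], [0, -0.432, -0.656, 0, 0, 0, 0], [0, -0.432, -0.656, 0, 0, 0, 0], [0, -0.432, -0.656, 0, 0, 0, 0], [0, -0.432, -0.656, 0, 0, 0, 0], [0, -0.432, -0.656, 0, 0, 0, 0], [0, -0.432, -0.656, 0, 0, 0, 0], [0, -0.288, -0.48, 0, 0, 0, 0]]
  ]
}}

```text
time: 5.2
tcp_pos: [534.5, -42.4, 358.5]
orientation: [-0.275, -3.128, 0.0]
contact_force: [0.2, 0.1, -0.2]
width: 0.265
grasp_force: 15.0
```

{"method": "drive_effector", "body": {
  "moves": [
    [[0, 0, 0, 0, 0, 0, 0], [0, 0, 0, 0, 0, 0, 0], [0, 0, 0, 0, 0, 0, 0]]
  ]
}}

```text
time: 5.58
tcp_pos: [533.9, -38.8, 359.5]
orientation: [-0.271, -3.129, -0.0]
contact_force: [0.1, 0.3, 0.2]
width: 0.262
grasp_force: 15.0
```

```bash
python3 - <<'E'
from m import *
import pickle
c=bot.camera("top");cv2.imwrite("pics/t3.png",c["color"][130:250,270:430].repeat(4,0).repeat(4,1))
c=bot.camera("wrist");cv2.imwrite("pics/w3.png",c["color"]);pickle.dump(c,open("w3.pkl","wb"))
o=bot.get_obs();print(o["tcp_pos"],L(o["tcp_pos"]),o["orientation"])
E
```

```text
[[ 594.8  104.9]
 [ 541.7 -196.5]
 [ 379.4 -169.1]
 [ 433.   133.9]]
sizes [np.float64(306.1), np.float64(164.6), np.float64(307.7), np.float64(164.3)]
yaw -0.17418829406976427 O [485.23935308 -31.34560127] resid [[-1.1, -1.6], [-0.4, 2.2], [0.8, 0.9], [0.7, -1.4]]
[534.07844896 -38.73359386 359.68938254] [49.3804441   1.18804965] [-2.70957631e-01 -3.12968551e+00 -3.14436566e-05]
```

View pics/w3.png

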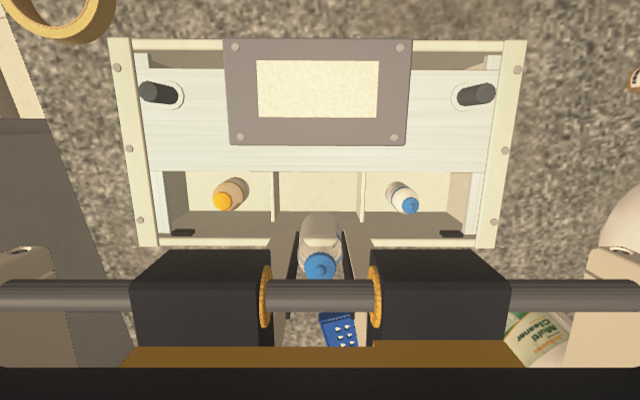

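The wrist view shows the bottle hanging above the middle well. The chest corners are at (109,39), (527,40), (494,248) and (141,247), and the post tops at about (147,92) and (488,93). I'll cross-check the chest pose with these.

```bash
python3 - <<'E'
from m import *
c=pickle.load(open("w3.pkl","rb"))
for n,u,v,z in [("FL",494,248,95),("FR",141,247,95),("NR",109,39,95),("NL",527,40,95),("postR",146,92,122),("postL",489,93,122),("postRbase",165,95,88),("postLbase",470,96,88),("divR",273,222,48),("divL",363,222,48),("covL",490,171,88),("covR",147,171,88)]:
    print(n,L(ray(c,u,v,z)).round(1))
E
```

```text
[[ 594.8  104.9]
 [ 541.7 -196.5]
 [ 379.4 -169.1]
 [ 433.   133.9]]
sizes [np.float64(306.1), np.float64(164.6), np.float64(307.7), np.float64(164.3)]
yaw -0.17418829406976427 O [485.23935308 -31.34560127] resid [[-1.1, -1.6], [-0.4, 2.2], [0.8, 0.9], [0.7, -1.4]]
FL [ 87.6 152.9]
FR [  87.6 -154.7]
NR [ -77.  -154.4]
NL [-77.2 153. ]
postR [ -37.9 -117.7]
postL [-37.9 116.1]
postRbase [ -38.6 -121.5]
postLbase [-38.5 119.3]
divR [ 80.2 -46.4]
divL [80.  44.9]
covL [ 21.1 143.7]
covR [  21.9 -144.1]
```

To row units: 30 mm is 0.48, 20 mm is 0.32.

{"method": "drive_effector", "body": {
  "moves": [
    [[0, -0.032, 0.016, 0.16, 0, 0, 0], [0, 0, 0, 0.48, 0, 0, 0], [0, 0, 0, 0.48, 0, 0, 0], [0, 0, 0, 0.48, 0, 0, 0], [0, 0, 0, 0.32, 0, 0, 0], [0, 0, 0, 0.16, 0, 0, 0], [0, 0, 0, 0.064, 0, 0, 0], [0, 0, 0, 0, 0, 0, 0]]
  ]
}}

```text
time: 6.68
tcp_pos: [536.6, -38.7, 226.0]
orientation: [0.273, 3.129, -0.0]
contact_force: [-0.8, -0.6, 0.5]
width: 0.267
grasp_force: 15.0
```

{"method": "drive_effector", "body": {
  "moves": [
    [[0, 0, 0, 0.016, 0, 0, 0], [0, 0, 0, 0, 0, 0, 0], [0, 0, 0, 0, 0, 0, 0]]
  ]
}}

```text
time: 7.05
tcp_pos: [536.5, -38.8, 225.0]
orientation: [0.273, 3.129, -0.0]
contact_force: [0.1, -0.4, -0.7]
width: 0.267
grasp_force: 15.0
```

To row units: 1 mm is 0.016.

{"method": "drive_effector", "body": {
  "moves": [
    [[0, 0, 0, 0.016, 0, 0, 0], [0, 0, 0, 0.016, 0, 0, 0], [0, 0, 0, 0, 0, 0, 0], [0, 0, 0, 0, 0, 0, 0]]
  ]
}}

```text
time: 7.55
tcp_pos: [536.5, -38.7, 222.8]
orientation: [0.273, 3.13, -0.0]
contact_force: [-0.4, -0.5, 1.7]
width: 0.268
grasp_force: 15.0
```

{"method": "drive_effector", "body": {
  "moves": [
    [[0.3, 0, 0, 0, 0, 0, 0], [0.35, 0, 0, 0, 0, 0, 0], [0.4, 0, 0, 0, 0, 0, 0], [0.4, 0, 0, 0, 0, 0, 0], [0.4, 0, 0, 0, 0, 0, 0]]
  ]
}}

```text
time: 8.18
tcp_pos: [536.4, -38.7, 222.7]
orientation: [0.273, 3.13, -0.0]
contact_force: [-0.4, 0.4, -0.4]
width: 0.397
grasp_force: 0.0
```

To row units: -40 mm is -0.64, -35 mm is -0.56.

{"method": "drive_effector", "body": {
  "moves": [
    [[0.4, 0, 0, -0.16, 0, 0, 0], [0.4, 0, 0, -0.48, 0, 0, 0], [0.4, 0, 0, -0.64, 0, 0, 0], [0.4, 0, 0, -0.56, 0, 0, 0], [0, 0, 0, -0.32, 0, 0, 0], [0, 0, 0, 0, 0, 0, 0]]
  ]
}}

```text
time: 8.93
tcp_pos: [536.5, -38.7, 359.5]
orientation: [0.272, 3.126, -0.0]
contact_force: [-0.1, 0.2, -0.1]
width: 0.235
grasp_force: 0.0
```

```bash
python3 - <<'E'
from m import *
c=bot.camera("wrist");cv2.imwrite("pics/w4.png",c["color"]);pickle.dump(c,open("w4.pkl","wb"))
o=bot.get_obs();print(o["time"],o["tcp_pos"],L(o["tcp_pos"]))
E
```

```text
[[ 594.8  104.9]
 [ 541.7 -196.5]
 [ 379.4 -169.1]
 [ 433.   133.9]]
sizes [np.float64(306.1), np.float64(164.6), np.float64(307.7), np.float64(164.3)]
yaw -0.17418829406976427 O [485.23935308 -31.34560127] resid [[-1.1, -1.6], [-0.4, 2.2], [0.8, 0.9], [0.7, -1.4]]
8.975 [536.305561   -38.71229085 358.13755823] [51.57016245  1.59500834]
```

View pics/w4.png

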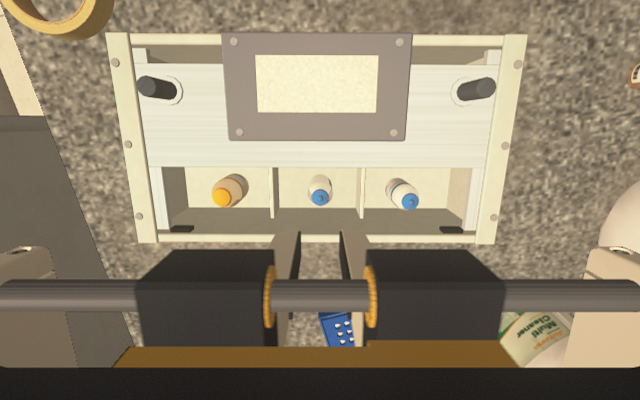

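The loaded bottle stands in the middle well with its cap at (319,197), and the outer bottles are unchanged. I'll shut the fingers and go behind the left post.

To row units: 25 mm is 0.4, 20 mm is 0.32.

```bash
cat > l.py <<'E'
from m import L
from h import *
o=bot.get_obs();p=o["tcp_pos"];A=np.array(o["contact_force"]);ax=np.array([np.cos(-.1742),np.sin(-.1742)])
print("t",round(float(o["time"]),2),"chest xy",L(p).round(1),"z",p[2].round(1),"F along",(A[:2]@ax).round(1),A.round(1),"w",round(float(o["width"]),3))
E
sed -i 's/^print/if __name__=="__main__": print/; s/^O=\(.*\);print(.*/O=\1/' m.py
sed -i 's/^\(if __name__=="__main__": print(P.*\); d=P-/d=P-/' m.py
```

{"method": "drive_effector", "body": {
  "moves": [
    [[0, 0.256, 0.256, 0, 0, 0, 0], [0, 0.32, 0.32, 0, 0, 0, 0], [0, 0.32, 0.32, 0, 0, 0, 0], [0, 0.32, 0.32, 0, 0, 0, 0], [0, 0.32, 0.32, 0, 0, 0, 0], [0, 0.28, 0.288, 0.32, 0, 0, 0], [0, 0, 0, 0.4, 0, 0, 0], [0, 0, 0, 0.4, 0, 0, 0]]
  ]
}}

```text
time: 9.98
tcp_pos: [443.0, 94.1, 286.4]
orientation: [-0.271, -3.128, 0.0]
contact_force: [0.5, -0.3, -0.0]
width: 0.003
grasp_force: 0.0
```

{"method": "drive_effector", "body": {
  "moves": [
    [[0, 0, 0, 0, 0, 0, 0], [0, 0, 0, 0, 0, 0, 0]]
  ]
}}

```text
time: 10.22
tcp_pos: [444.1, 93.5, 288.2]
orientation: [-0.272, -3.13, 0.0]
contact_force: [1.2, 0.2, 0.4]
width: 0.004
grasp_force: 0.0
```

```bash
python3 l.py
```

```text
t 10.22 chest xy [-62.1 115.8] z 288.2 F along 1.1 [1.2 0.2 0.4] w 0.004
```

To row units: -4 mm is -0.064, -2 mm is -0.032.

{"method": "drive_effector", "body": {
  "moves": [
    [[0, -0.064, 0, 0, 0, 0, 0], [0, -0.032, 0, 0, 0, 0, 0], [0, -0.032, 0, 0, 0, 0, 0], [0, -0.016, 0, 0, 0, 0, 0], [0, 0, 0, 0, 0, 0, 0]]
  ]
}}

```text
time: 10.85
tcp_pos: [453.2, 91.6, 287.7]
orientation: [-0.273, -3.13, 0.0]
contact_force: [-1.7, 0.2, 1.6]
width: 0.009
grasp_force: 1.0
```

```bash
python3 l.py
```

```text
t 10.85 chest xy [-52.9 115.5] z 287.7 F along -1.7 [-1.7  0.2  1.6] w 0.009
```

{"method": "drive_effector", "body": {
  "moves": [
    [[0, -0.016, 0, 0, 0, 0, 0], [0, -0.016, 0, 0, 0, 0, 0], [0, 0, 0, 0, 0, 0, 0]]
  ]
}}

```text
time: 11.22
tcp_pos: [455.3, 91.3, 287.7]
orientation: [0.273, 3.13, 0.0]
contact_force: [-1.3, -0.2, 1.3]
width: 0.003
grasp_force: 0.7
```

```bash
python3 l.py
```

```text
t 11.22 chest xy [-50.8 115.6] z 287.7 F along -1.2 [-1.3 -0.2  1.3] w 0.003
```

To row units: -1.5 mm is -0.024, -1 mm is -0.016.

{"method": "drive_effector", "body": {
  "moves": [
    [[0, -0.024, 0, 0, 0, 0, 0], [0, -0.024, 0, 0, 0, 0, 0], [0, -0.024, 0, 0, 0, 0, 0], [0, -0.016, 0, 0, 0, 0, 0], [0, 0, 0, 0, 0, 0, 0]]
  ]
}}

```text
time: 11.85
tcp_pos: [460.7, 90.3, 287.7]
orientation: [0.273, 3.129, 0.0]
contact_force: [-0.6, 1.2, 0.7]
width: 0.006
grasp_force: 0.5
```

```bash
python3 l.py
```

```text
t 11.85 chest xy [-45.2 115.6] z 287.7 F along -0.8 [-0.6  1.2  0.7] w 0.006
```

To row units: -45 mm is -0.72, -32 mm is -0.512.

{"method": "drive_effector", "body": {
  "moves": [
    [[0, 0.256, 0, -0.016, 0, 0, 0], [0, 0.032, -0.512, 0, 0, 0, 0], [0, 0, -0.72, 0, 0, 0, 0], [0, 0, -0.72, 0, 0, 0, 0], [0, 0, -0.72, 0, 0, 0, 0], [0, 0, -0.72, 0, 0, 0, 0], [0, 0, -0.32, 0, 0, 0, 0], [0, 0, 0, 0, 0, 0, 0]]
  ]
}}

```text
time: 12.85
tcp_pos: [402.0, -135.5, 288.8]
orientation: [0.276, 3.129, -0.0]
contact_force: [-0.7, -0.1, -0.5]
width: 0.005
grasp_force: 0.0
```

```bash
python3 l.py
```

```text
t 12.85 chest xy [ -63.9 -117. ] z 288.8 F along -0.7 [-0.7 -0.1 -0.5] w 0.005
```

{"method": "drive_effector", "body": {
  "moves": [
    [[0, -0.08, 0, 0.016, 0, 0, 0], [0, -0.032, 0, 0, 0, 0, 0], [0, -0.032, 0, 0, 0, 0, 0], [0, -0.024, 0, 0, 0, 0, 0], [0, -0.024, 0, 0, 0, 0, 0], [0, -0.024, 0, 0, 0, 0, 0], [0, 0, 0, 0, 0, 0, 0]]
  ]
}}

```text
time: 13.72
tcp_pos: [416.1, -137.5, 287.7]
orientation: [0.273, 3.13, -0.0]
contact_force: [-0.3, 1.1, -0.9]
width: 0.003
grasp_force: 0.4
```

```bash
python3 l.py
```

```text
t 13.72 chest xy [ -49.7 -116.5] z 287.7 F along -0.5 [-0.3  1.1 -0.9] w 0.003
```

To row units: -2 mm is -0.032, -1.5 mm is -0.024.

{"method": "drive_effector", "body": {
  "moves": [
    [[0, -0.032, 0, 0, 0, 0, 0], [0, -0.032, 0, 0, 0, 0, 0], [0, -0.024, 0, 0, 0, 0, 0], [0, -0.024, 0, 0, 0, 0, 0], [0, -0.024, 0, 0, 0, 0, 0], [0, -0.024, 0, 0, 0, 0, 0], [0, -0.016, 0, 0, 0, 0, 0], [0, 0, 0, 0, 0, 0, 0]]
  ]
}}

```text
time: 14.72
tcp_pos: [427.0, -139.3, 287.8]
orientation: [0.273, 3.129, -0.0]
contact_force: [-0.3, 0.4, -0.2]
width: 0.006
grasp_force: 0.3
```

```bash
python3 l.py
```

```text
t 14.72 chest xy [ -38.7 -116.4] z 287.8 F along -0.4 [-0.3  0.4 -0.2] w 0.006
```

To row units: 45 mm is 0.72, 32 mm is 0.512.

{"method": "drive_effector", "body": {
  "moves": [
    [[0, 0.256, 0, -0.016, 0, 0, 0], [0, 0, 0.512, 0, 0, 0, 0], [0, 0, 0.72, 0, 0, 0, 0], [0, 0, 0.72, 0, 0, 0, 0], [0, 0, 0.72, 0, 0, 0, 0], [0, 0, 0.72, 0, 0, 0, 0], [0, 0, 0.32, 0, 0, 0, 0], [0, 0, 0, 0, 0, 0, 0]]
  ]
}}

```text
time: 15.72
tcp_pos: [451.4, 92.9, 288.8]
orientation: [0.269, 3.129, 0.0]
contact_force: [1.1, -0.9, 0.1]
width: 0.003
grasp_force: 0.0
```

```bash
python3 l.py
```

```text
t 15.72 chest xy [-54.8 116.5] z 288.8 F along 1.2 [ 1.1 -0.9  0.1] w 0.003
```

{"method": "drive_effector", "body": {
  "moves": [
    [[0, -0.08, 0, 0.016, 0, 0, 0], [0, -0.04, 0, 0, 0, 0, 0], [0, -0.032, 0, 0, 0, 0, 0], [0, -0.024, 0, 0, 0, 0, 0], [0, -0.024, 0, 0, 0, 0, 0], [0, -0.024, 0, 0, 0, 0, 0], [0, 0, 0, 0, 0, 0, 0]]
  ]
}}

```text
time: 16.6
tcp_pos: [465.0, 89.6, 287.7]
orientation: [-0.272, -3.129, 0.0]
contact_force: [-2.5, 0.5, 2.2]
width: 0.005
grasp_force: 0.8
```

```bash
python3 l.py
```

```text
t 16.6 chest xy [-40.9 115.6] z 287.7 F along -2.5 [-2.5  0.5  2.2] w 0.005
```

Contact is clear and the force is gentle. I'll push the left end on to about −31.

To row units: -2 mm is -0.032, -1.5 mm is -0.024.

{"method": "drive_effector", "body": {
  "moves": [
    [[0, -0.032, 0, 0, 0, 0, 0], [0, -0.024, 0, 0, 0, 0, 0], [0, -0.024, 0, 0, 0, 0, 0], [0, -0.024, 0, 0, 0, 0, 0], [0, -0.024, 0, 0, 0, 0, 0], [0, -0.024, 0, 0, 0, 0, 0], [0, 0, 0, 0, 0, 0, 0]]
  ]
}}

```text
time: 17.48
tcp_pos: [474.6, 87.9, 287.8]
orientation: [0.273, 3.129, -0.0]
contact_force: [-1.2, -0.2, -0.7]
width: 0.002
grasp_force: 0.2
```

```bash
python3 l.py
```

```text
t 17.48 chest xy [-31.2 115.5] z 287.8 F along -1.2 [-1.2 -0.2 -0.7] w 0.002
```

{"method": "drive_effector", "body": {
  "moves": [
    [[0, 0.256, 0, -0.016, 0, 0, 0], [0, 0, -0.512, 0, 0, 0, 0], [0, 0, -0.72, 0, 0, 0, 0], [0, 0, -0.72, 0, 0, 0, 0], [0, 0, -0.72, 0, 0, 0, 0], [0, 0, -0.72, 0, 0, 0, 0], [0, 0, -0.32, 0, 0, 0, 0], [0, 0, 0, 0, 0, 0, 0]]
  ]
}}

```text
time: 18.48
tcp_pos: [417.8, -138.3, 288.9]
orientation: [0.276, 3.129, -0.0]
contact_force: [0.7, 1.0, -0.1]
width: 0.006
grasp_force: 0.0
```

```bash
python3 l.py
```

```text
t 18.48 chest xy [ -47.9 -117. ] z 288.9 F along 0.5 [ 0.7  1.  -0.1] w 0.006
```

{"method": "drive_effector", "body": {
  "moves": [
    [[0, -0.08, 0, 0.016, 0, 0, 0], [0, -0.032, 0, 0, 0, 0, 0], [0, -0.032, 0, 0, 0, 0, 0], [0, -0.024, 0, 0, 0, 0, 0], [0, -0.024, 0, 0, 0, 0, 0], [0, -0.024, 0, 0, 0, 0, 0], [0, -0.024, 0, 0, 0, 0, 0], [0, 0, 0, 0, 0, 0, 0]]
  ]
}}

```text
time: 19.48
tcp_pos: [433.4, -140.5, 287.7]
orientation: [0.273, 3.13, -0.0]
contact_force: [-1.0, 0.3, 0.1]
width: 0.008
grasp_force: 0.4
```

```bash
python3 l.py
```

```text
t 19.48 chest xy [ -32.1 -116.5] z 287.7 F along -1.0 [-1.   0.3  0.1] w 0.008
```

To row units: -2 mm is -0.032, -1.5 mm is -0.024.

{"method": "drive_effector", "body": {
  "moves": [
    [[0, -0.032, 0, 0, 0, 0, 0], [0, -0.024, 0, 0, 0, 0, 0], [0, -0.024, 0, 0, 0, 0, 0], [0, -0.024, 0, 0, 0, 0, 0], [0, -0.024, 0, 0, 0, 0, 0], [0, 0, 0, 0, 0, 0, 0]]
  ]
}}

```text
time: 20.23
tcp_pos: [441.3, -141.8, 287.8]
orientation: [0.273, 3.129, -0.0]
contact_force: [0.2, -1.1, -0.5]
width: 0.004
grasp_force: 0.2
```

```bash
python3 l.py
```

```text
t 20.23 chest xy [ -24.1 -116.4] z 287.8 F along 0.3 [ 0.2 -1.1 -0.5] w 0.004
```

{"method": "drive_effector", "body": {
  "moves": [
    [[0, 0.256, 0, -0.016, 0, 0, 0], [0, 0, 0.512, 0, 0, 0, 0], [0, 0, 0.72, 0, 0, 0, 0], [0, 0, 0.72, 0, 0, 0, 0], [0, 0, 0.72, 0, 0, 0, 0], [0, 0, 0.72, 0, 0, 0, 0], [0, 0, 0.32, 0, 0, 0, 0], [0, 0, 0, 0, 0, 0, 0]]
  ]
}}

```text
time: 21.22
tcp_pos: [465.7, 90.4, 288.8]
orientation: [0.269, 3.129, 0.0]
contact_force: [-0.8, 0.7, 0.4]
width: 0.006
grasp_force: 0.0
```

```bash
python3 l.py
```

```text
t 21.23 chest xy [-40.4 116.5] z 288.8 F along -0.9 [-0.8  0.7  0.4] w 0.006
```

{"method": "drive_effector", "body": {
  "moves": [
    [[0, -0.08, 0, 0.016, 0, 0, 0], [0, -0.032, 0, 0, 0, 0, 0], [0, -0.032, 0, 0, 0, 0, 0], [0, -0.024, 0, 0, 0, 0, 0], [0, -0.024, 0, 0, 0, 0, 0], [0, -0.024, 0, 0, 0, 0, 0], [0, -0.024, 0, 0, 0, 0, 0], [0, 0, 0, 0, 0, 0, 0]]
  ]
}}

```text
time: 22.22
tcp_pos: [480.4, 86.9, 287.7]
orientation: [0.273, 3.13, 0.0]
contact_force: [-0.7, 0.9, 0.3]
width: 0.005
grasp_force: 0.5
```

```bash
python3 l.py
```

```text
t 22.23 chest xy [-25.3 115.6] z 287.7 F along -0.8 [-0.7  0.9  0.3] w 0.005
```

To row units: -2 mm is -0.032, -1.5 mm is -0.024.

{"method": "drive_effector", "body": {
  "moves": [
    [[0, -0.032, 0, 0, 0, 0, 0], [0, -0.032, 0, 0, 0, 0, 0], [0, -0.024, 0, 0, 0, 0, 0], [0, -0.024, 0, 0, 0, 0, 0], [0, -0.024, 0, 0, 0, 0, 0], [0, -0.008, 0, 0, 0, 0, 0], [0, 0, 0, 0, 0, 0, 0]]
  ]
}}

```text
time: 23.1
tcp_pos: [489.2, 85.3, 287.7]
orientation: [0.273, 3.13, -0.0]
contact_force: [-1.2, 0.3, 0.3]
width: 0.001
grasp_force: 0.5
```

```bash
python3 l.py
```

```text
t 23.1 chest xy [-16.3 115.6] z 287.7 F along -1.3 [-1.2  0.3  0.3] w 0.001
```

{"method": "drive_effector", "body": {
  "moves": [
    [[0, 0.256, 0, -0.016, 0, 0, 0], [0, 0, -0.512, 0, 0, 0, 0], [0, 0, -0.72, 0, 0, 0, 0], [0, 0, -0.72, 0, 0, 0, 0], [0, 0, -0.72, 0, 0, 0, 0], [0, 0, -0.72, 0, 0, 0, 0], [0, 0, -0.32, 0, 0, 0, 0], [0, 0, 0, 0, 0, 0, 0]]
  ]
}}

```text
time: 24.1
tcp_pos: [432.6, -140.9, 288.9]
orientation: [0.276, 3.129, -0.0]
contact_force: [0.2, 0.7, 0.3]
width: 0.004
grasp_force: 0.0
```

{"method": "drive_effector", "body": {
  "moves": [
    [[0, -0.08, 0, 0.016, 0, 0, 0], [0, -0.032, 0, 0, 0, 0, 0], [0, -0.032, 0, 0, 0, 0, 0], [0, -0.024, 0, 0, 0, 0, 0], [0, -0.024, 0, 0, 0, 0, 0], [0, -0.024, 0, 0, 0, 0, 0], [0, -0.024, 0, 0, 0, 0, 0], [0, 0, 0, 0, 0, 0, 0]]
  ]
}}

```text
time: 25.1
tcp_pos: [448.2, -143.1, 287.7]
orientation: [0.273, 3.129, -0.0]
contact_force: [-0.2, -0.1, -0.0]
width: 0.004
grasp_force: 0.3
```

```bash
python3 l.py
```

```text
t 25.1 chest xy [ -17.1 -116.5] z 287.7 F along -0.2 [-0.2 -0.1 -0. ] w 0.004
```

Right end to about −8.5, then left.

To row units: -2 mm is -0.032, -1.5 mm is -0.024.

{"method": "drive_effector", "body": {
  "moves": [
    [[0, -0.032, 0, 0, 0, 0, 0], [0, -0.032, 0, 0, 0, 0, 0], [0, -0.024, 0, 0, 0, 0, 0], [0, -0.024, 0, 0, 0, 0, 0], [0, -0.024, 0, 0, 0, 0, 0], [0, 0, 0, 0, 0, 0, 0]]
  ]
}}

```text
time: 25.85
tcp_pos: [456.6, -144.5, 287.7]
orientation: [0.273, 3.129, -0.0]
contact_force: [-0.3, 0.1, -1.0]
width: 0.003
grasp_force: 0.2
```

```bash
python3 l.py
```

```text
t 25.85 chest xy [  -8.6 -116.4] z 287.7 F along -0.3 [-0.3  0.1 -1. ] w 0.003
```

{"method": "drive_effector", "body": {
  "moves": [
    [[0, 0.256, 0, -0.016, 0, 0, 0], [0, 0, 0.512, 0, 0, 0, 0], [0, 0, 0.72, 0, 0, 0, 0], [0, 0, 0.72, 0, 0, 0, 0], [0, 0, 0.72, 0, 0, 0, 0], [0, 0, 0.72, 0, 0, 0, 0], [0, 0, 0.32, 0, 0, 0, 0], [0, 0, 0, 0, 0, 0, 0]]
  ]
}}

```text
time: 26.85
tcp_pos: [480.9, 87.7, 288.8]
orientation: [0.269, 3.129, 0.0]
contact_force: [-0.8, 0.4, 0.2]
width: 0.004
grasp_force: 0.0
```

{"method": "drive_effector", "body": {
  "moves": [
    [[0, -0.08, 0, 0.016, 0, 0, 0], [0, -0.032, 0, 0, 0, 0, 0], [0, -0.032, 0, 0, 0, 0, 0], [0, -0.024, 0, 0, 0, 0, 0], [0, -0.024, 0, 0, 0, 0, 0], [0, -0.024, 0, 0, 0, 0, 0], [0, -0.024, 0, 0, 0, 0, 0], [0, 0, 0, 0, 0, 0, 0]]
  ]
}}

```text
time: 27.85
tcp_pos: [495.7, 84.2, 287.7]
orientation: [0.273, 3.13, 0.0]
contact_force: [-1.3, -0.9, 0.3]
width: 0.004
grasp_force: 0.5
```

```bash
python3 l.py
```

```text
t 27.85 chest xy [ -9.7 115.6] z 287.7 F along -1.1 [-1.3 -0.9  0.3] w 0.004
```

To row units: -2 mm is -0.032, -1.5 mm is -0.024.

{"method": "drive_effector", "body": {
  "moves": [
    [[0, -0.032, 0, 0, 0, 0, 0], [0, -0.024, 0, 0, 0, 0, 0], [0, -0.024, 0, 0, 0, 0, 0], [0, -0.016, 0, 0, 0, 0, 0], [0, 0, 0, 0, 0, 0, 0]]
  ]
}}

```text
time: 28.48
tcp_pos: [501.6, 83.1, 287.7]
orientation: [0.273, 3.129, 0.0]
contact_force: [-1.8, 0.8, -0.1]
width: 0.003
grasp_force: 0.4
```

```bash
python3 l.py
```

```text
t 28.48 chest xy [ -3.7 115.6] z 287.7 F along -1.9 [-1.8  0.8 -0.1] w 0.003
```

{"method": "drive_effector", "body": {
  "moves": [
    [[0, 0.256, 0, -0.016, 0, 0, 0], [0, 0, -0.512, 0, 0, 0, 0], [0, 0, -0.72, 0, 0, 0, 0], [0, 0, -0.72, 0, 0, 0, 0], [0, 0, -0.72, 0, 0, 0, 0], [0, 0, -0.72, 0, 0, 0, 0], [0, 0, -0.32, 0, 0, 0, 0], [0, 0, 0, 0, 0, 0, 0]]
  ]
}}

```text
time: 29.48
tcp_pos: [445.5, -143.6, 288.9]
orientation: [0.276, 3.129, -0.001]
contact_force: [0.1, -0.8, 0.1]
width: 0.002
grasp_force: 0.0
```

{"method": "drive_effector", "body": {
  "moves": [
    [[0, -0.08, 0, 0.016, 0, 0, 0], [0, -0.032, 0, 0, 0, 0, 0], [0, -0.032, 0, 0, 0, 0, 0], [0, -0.024, 0, 0, 0, 0, 0], [0, -0.016, 0, 0, 0, 0, 0], [0, -0.016, 0, 0, 0, 0, 0], [0, -0.016, 0, 0, 0, 0, 0], [0, 0, 0, 0, 0, 0, 0]]
  ]
}}

```text
time: 30.48
tcp_pos: [458.8, -144.9, 287.7]
orientation: [-0.273, -3.129, -0.0]
contact_force: [-2.1, 0.2, 1.7]
width: 0.003
grasp_force: 1.0
```

```bash
python3 l.py
```

```text
t 30.48 chest xy [  -6.4 -116.4] z 287.7 F along -2.1 [-2.1  0.2  1.7] w 0.003
```

To row units: -1 mm is -0.016.

{"method": "drive_effector", "body": {
  "moves": [
    [[0, -0.016, 0, 0, 0, 0, 0], [0, -0.016, 0, 0, 0, 0, 0], [0, -0.016, 0, 0, 0, 0, 0], [0, -0.016, 0, 0, 0, 0, 0], [0, 0, 0, 0, 0, 0, 0]]
  ]
}}

```text
time: 31.1
tcp_pos: [463.0, -145.6, 287.7]
orientation: [0.273, 3.13, -0.0]
contact_force: [-1.6, 0.2, 0.6]
width: 0.006
grasp_force: 0.4
```

```bash
python3 l.py
```

```text
t 31.1 chest xy [  -2.1 -116.4] z 287.7 F along -1.6 [-1.6  0.2  0.6] w 0.006
```

{"method": "drive_effector", "body": {
  "moves": [
    [[0, -0.0112, 0, 0, 0, 0, 0], [0, -0.0096, 0, 0, 0, 0, 0], [0, 0, 0, 0, 0, 0, 0]]
  ]
}}

```text
time: 31.48
tcp_pos: [463.8, -145.8, 287.6]
orientation: [-0.272, -3.128, -0.0]
contact_force: [-6.1, 0.9, 3.7]
width: 0.003
grasp_force: 2.7
```

```bash
python3 l.py
```

```text
t 31.48 chest xy [  -1.3 -116.4] z 287.6 F along -6.2 [-6.1  0.9  3.7] w 0.003
```

The right end is on its buffer at about −1.3. Next I press the left end.

To row units: 45 mm is 0.72, 32 mm is 0.512.

{"method": "drive_effector", "body": {
  "moves": [
    [[0, 0.256, 0, -0.016, 0, 0, 0], [0, 0, 0.512, 0, 0, 0, 0], [0, 0, 0.72, 0, 0, 0, 0], [0, 0, 0.72, 0, 0, 0, 0], [0, 0, 0.72, 0, 0, 0, 0], [0, 0, 0.72, 0, 0, 0, 0], [0, 0, 0.32, 0, 0, 0, 0], [0, 0, 0, 0, 0, 0, 0]]
  ]
}}

```text
time: 32.48
tcp_pos: [488.7, 86.4, 288.8]
orientation: [0.269, 3.129, 0.0]
contact_force: [-0.1, 0.3, -0.5]
width: 0.006
grasp_force: 0.0
```

```bash
python3 l.py
```

```text
t 32.48 chest xy [-17.  116.6] z 288.8 F along -0.1 [-0.1  0.3 -0.5] w 0.006
```

{"method": "drive_effector", "body": {
  "moves": [
    [[0, -0.08, 0, 0.016, 0, 0, 0], [0, -0.048, 0, 0, 0, 0, 0], [0, -0.032, 0, 0, 0, 0, 0], [0, -0.032, 0, 0, 0, 0, 0], [0, -0.016, 0, 0, 0, 0, 0], [0, -0.0112, 0, 0, 0, 0, 0], [0, 0, 0, 0, 0, 0, 0]]
  ]
}}

```text
time: 33.35
tcp_pos: [502.0, 83.1, 287.7]
orientation: [0.273, 3.13, -0.0]
contact_force: [0.7, 0.3, 0.2]
width: 0.004
grasp_force: 0.0
```

```bash
python3 l.py
```

```text
t 33.35 chest xy [ -3.4 115.6] z 287.7 F along 0.6 [0.7 0.3 0.2] w 0.004
```

To row units: -0.8 mm is -0.0128, -0.7 mm is -0.0112.

{"method": "drive_effector", "body": {
  "moves": [
    [[0, -0.0128, 0, 0, 0, 0, 0], [0, -0.0112, 0, 0, 0, 0, 0], [0, 0, 0, 0, 0, 0, 0]]
  ]
}}

```text
time: 33.72
tcp_pos: [503.3, 82.8, 287.7]
orientation: [-0.273, -3.129, 0.0]
contact_force: [-2.3, 1.0, 1.7]
width: 0.003
grasp_force: 1.1
```

```bash
python3 l.py
```

```text
t 33.73 chest xy [ -2.  115.6] z 287.7 F along -2.4 [-2.3  1.   1.7] w 0.003
```

{"method": "drive_effector", "body": {
  "moves": [
    [[0, -0.0096, 0, 0, 0, 0, 0], [0, -0.008, 0, 0, 0, 0, 0], [0, 0, 0, 0, 0, 0, 0]]
  ]
}}

```text
time: 34.1
tcp_pos: [504.4, 82.6, 287.6]
orientation: [-0.273, -3.129, 0.0]
contact_force: [-4.1, 2.2, 3.1]
width: 0.003
grasp_force: 2.1
```

```bash
python3 l.py
```

```text
t 34.1 chest xy [ -0.9 115.6] z 287.6 F along -4.4 [-4.1  2.2  3.1] w 0.003
```

To row units: -0.4 mm is -0.0064.

{"method": "drive_effector", "body": {
  "moves": [
    [[0, -0.0064, 0, 0, 0, 0, 0], [0, 0, 0, 0, 0, 0, 0]]
  ]
}}

```text
time: 34.35
tcp_pos: [504.6, 82.6, 287.7]
orientation: [-0.273, -3.128, 0.0]
contact_force: [-6.4, 2.0, 2.7]
width: 0.008
grasp_force: 3.2
```

```bash
python3 l.py
```

```text
t 34.35 chest xy [ -0.7 115.6] z 287.7 F along -6.6 [-6.4  2.   2.7] w 0.008
```

{"method": "drive_effector", "body": {
  "moves": [
    [[0, -0.0064, 0, 0, 0, 0, 0], [0, 0, 0, 0, 0, 0, 0]]
  ]
}}

```text
time: 34.6
tcp_pos: [504.8, 82.6, 287.6]
orientation: [-0.273, -3.127, 0.0]
contact_force: [-7.9, 3.4, 5.2]
width: 0.008
grasp_force: 4.1
```

```bash
python3 l.py
```

```text
t 34.6 chest xy [ -0.5 115.6] z 287.6 F along -8.4 [-7.9  3.4  5.2] w 0.008
```

To row units: -0.4 mm is -0.0064.

{"method": "drive_effector", "body": {
  "moves": [
    [[0, -0.0064, 0, 0, 0, 0, 0], [0, -0.0064, 0, 0, 0, 0, 0], [0, 0, 0, 0, 0, 0, 0], [0, 0, 0, 0, 0, 0, 0]]
  ]
}}

```text
time: 35.1
tcp_pos: [505.2, 82.6, 287.6]
orientation: [-0.272, -3.126, 0.0]
contact_force: [-11.9, 3.6, 8.4]
width: 0.005
grasp_force: 6.0
```

```bash
python3 l.py
python3 - <<'E'
from h import *
import pickle
c=bot.camera("wrist");pickle.dump(c,open("w5.pkl","wb"));d=bot.camera("top");pickle.dump(d,open("t5.pkl","wb"))
a=cv2.resize(d["color"][140:250,275:430],(775,550),interpolation=cv2.INTER_CUBIC)
cv2.imwrite("pics/v5.png",a)
E
```

```text
t 35.1 chest xy [-1.000e-01  1.156e+02] z 287.6 F along -12.4 [-11.9   3.6   8.4] w 0.005
```

View pics/v5.png

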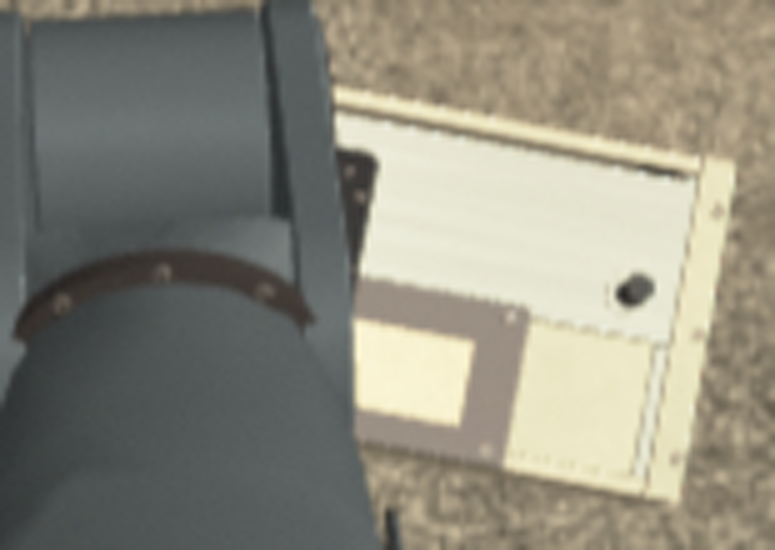

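The cover now reaches the far wall at the right, with the right post's top at crop (638,287). I'll measure how far it has travelled.

```bash
python3 - <<'E'
from m import *
print("right post before/after",L(f(618,401,122)),L(f(638,287,122)))
w4=pickle.load(open("w4.pkl","rb"));print("finger travel right: contact -53 -> -1.3; left -53 -> -0.1")
E
```

```text
right post before/after [ -41.9345906  -113.34450496] [  12.34784546 -113.48109364]
finger travel right: contact -53 -> -1.3; left -53 -> -0.1
```

{"method": "drive_effector", "body": {
  "moves": [
    [[0, 0, 0, 0, 0, 0, 0], [0, 0, 0, 0, 0, 0, 0]]
  ]
}}

```text
time: 35.45
tcp_pos: [505.2, 82.5, 287.6]
orientation: [-0.272, -3.126, 0.0]
contact_force: [-12.3, 3.3, 8.0]
width: 0.002
grasp_force: 6.0
```

```bash
python3 l.py
```

```text
t 35.45 chest xy [-1.000e-01  1.156e+02] z 287.6 F along -12.7 [-12.3   3.3   8. ] w 0.002
```

To row units: -45 mm is -0.72, -32 mm is -0.512.

{"method": "drive_effector", "body": {
  "moves": [
    [[0, 0.256, 0, -0.016, 0, 0, 0], [0, 0, -0.512, 0, 0, 0, 0], [0, 0, -0.72, 0, 0, 0, 0], [0, 0, -0.72, 0, 0, 0, 0], [0, 0, -0.72, 0, 0, 0, 0], [0, 0, -0.72, 0, 0, 0, 0], [0, 0, -0.32, 0, 0, 0, 0], [0, 0, 0, 0, 0, 0, 0]]
  ]
}}

```text
time: 36.45
tcp_pos: [450.3, -144.5, 288.9]
orientation: [0.276, 3.128, -0.001]
contact_force: [-0.1, 1.3, 0.2]
width: 0.006
grasp_force: 0.0
```

```bash
python3 l.py
```

```text
t 36.45 chest xy [ -14.8 -117.5] z 288.9 F along -0.3 [-0.1  1.3  0.2] w 0.006
```

{"method": "drive_effector", "body": {
  "moves": [
    [[0, -0.096, 0, 0.016, 0, 0, 0], [0, -0.064, 0, 0, 0, 0, 0], [0, -0.048, 0, 0, 0, 0, 0], [0, -0.016, 0, 0, 0, 0, 0], [0, -0.0112, 0, 0, 0, 0, 0], [0, 0, 0, 0, 0, 0, 0]]
  ]
}}

```text
time: 37.2
tcp_pos: [464.1, -145.5, 287.5]
orientation: [-0.272, -3.127, -0.002]
contact_force: [-5.7, 2.8, 4.1]
width: 0.001
grasp_force: 3.3
```

```bash
python3 l.py
```

```text
t 37.2 chest xy [  -1.  -116.1] z 287.5 F along -6.1 [-5.7  2.8  4.1] w 0.001
```

To row units: -0.5 mm is -0.008, -0.4 mm is -0.0064.

{"method": "drive_effector", "body": {
  "moves": [
    [[0, -0.008, 0, 0, 0, 0, 0], [0, -0.0064, 0, 0, 0, 0, 0], [0, 0, 0, 0, 0, 0, 0], [0, 0, 0, 0, 0, 0, 0]]
  ]
}}

```text
time: 37.7
tcp_pos: [464.6, -145.6, 287.4]
orientation: [-0.272, -3.125, -0.002]
contact_force: [-9.9, 2.9, 7.0]
width: 0.005
grasp_force: 5.6
```

```bash
python3 l.py
```

```text
t 37.7 chest xy [  -0.6 -116.1] z 287.4 F along -10.2 [-9.9  2.9  7. ] w 0.005
```

{"method": "drive_effector", "body": {
  "moves": [
    [[0, -0.0064, 0, 0, 0, 0, 0], [0, 0, 0, 0, 0, 0, 0], [0, 0, 0, 0, 0, 0, 0]]
  ]
}}

```text
time: 38.08
tcp_pos: [464.7, -145.6, 287.4]
orientation: [-0.272, -3.124, -0.002]
contact_force: [-11.9, 2.7, 9.7]
width: 0.008
grasp_force: 6.6
```

```bash
python3 l.py
```

```text
t 38.08 chest xy [  -0.4 -116.1] z 287.4 F along -12.2 [-11.9   2.7   9.7] w 0.008
```

The right end is pressed. To be sure of the left-then-right order with both ends home, I'll repeat left, then right.

To row units: 45 mm is 0.72, 32 mm is 0.512.

{"method": "drive_effector", "body": {
  "moves": [
    [[0, 0.256, 0, -0.016, 0, 0, 0], [0, 0, 0.512, 0, 0, 0, 0], [0, 0, 0.72, 0, 0, 0, 0], [0, 0, 0.72, 0, 0, 0, 0], [0, 0, 0.72, 0, 0, 0, 0], [0, 0, 0.72, 0, 0, 0, 0], [0, 0, 0.32, 0, 0, 0, 0], [0, 0, 0, 0, 0, 0, 0]]
  ]
}}

```text
time: 39.08
tcp_pos: [490.4, 86.1, 288.7]
orientation: [0.269, 3.129, 0.0]
contact_force: [0.4, 0.5, -0.3]
width: 0.001
grasp_force: 0.0
```

```bash
python3 l.py
```

```text
t 39.08 chest xy [-15.2 116.6] z 288.7 F along 0.3 [ 0.4  0.5 -0.3] w 0.001
```

{"method": "drive_effector", "body": {
  "moves": [
    [[0, -0.096, 0, 0.016, 0, 0, 0], [0, -0.064, 0, 0, 0, 0, 0], [0, -0.048, 0, 0, 0, 0, 0], [0, -0.016, 0, 0, 0, 0, 0], [0, -0.008, 0, 0, 0, 0, 0], [0, 0, 0, 0, 0, 0, 0]]
  ]
}}

```text
time: 39.83
tcp_pos: [504.4, 82.5, 287.6]
orientation: [-0.273, -3.129, 0.0]
contact_force: [-2.9, -1.0, 0.5]
width: 0.005
grasp_force: 1.3
```

```bash
python3 l.py
```

```text
t 39.83 chest xy [ -0.9 115.5] z 287.6 F along -2.6 [-2.9 -1.   0.5] w 0.005
```

Units first: shifts go in shares of 62.5 mm and turns go in shares of 2 pi rad. So -0.6 mm is -0.0096.

{"method": "drive_effector", "body": {
  "moves": [
    [[0, -0.0096, 0, 0, 0, 0, 0], [0, -0.0096, 0, 0, 0, 0, 0], [0, 0, 0, 0, 0, 0, 0], [0, 0, 0, 0, 0, 0, 0]]
  ]
}}

```text
time: 40.33
tcp_pos: [505.0, 82.5, 287.5]
orientation: [-0.272, -3.126, 0.001]
contact_force: [-7.9, -0.8, 5.3]
width: 0.006
grasp_force: 4.3
```

```bash
python3 l.py
```

```text
t 40.33 chest xy [ -0.3 115.5] z 287.5 F along -7.6 [-7.9 -0.8  5.3] w 0.006
```

{"method": "drive_effector", "body": {
  "moves": [
    [[0, -0.008, 0, 0, 0, 0, 0], [0, -0.0048, 0, 0, 0, 0, 0], [0, 0, 0, 0, 0, 0, 0], [0, 0, 0, 0, 0, 0, 0]]
  ]
}}

```text
time: 40.83
tcp_pos: [505.4, 82.4, 287.5]
orientation: [-0.272, -3.125, 0.001]
contact_force: [-12.2, 0.4, 8.9]
width: 0.004
grasp_force: 6.3
```

```bash
python3 l.py
```

```text
t 40.83 chest xy [1.000e-01 1.155e+02] z 287.5 F along -12.1 [-12.2   0.4   8.9] w 0.004
```

To row units: -0.2 mm is -0.0032.

{"method": "drive_effector", "body": {
  "moves": [
    [[0, -0.0032, 0, 0, 0, 0, 0], [0, 0, 0, 0, 0, 0, 0], [0, 0, 0, 0, 0, 0, 0]]
  ]
}}

```text
time: 41.2
tcp_pos: [505.5, 82.4, 287.5]
orientation: [-0.272, -3.125, 0.001]
contact_force: [-14.6, 0.0, 9.0]
width: 0.003
grasp_force: 6.7
```

```bash
python3 l.py
```

```text
t 41.2 chest xy [  0.2 115.5] z 287.5 F along -14.4 [-14.6   0.    9. ] w 0.003
```

{"method": "drive_effector", "body": {
  "moves": [
    [[0, 0.256, 0, -0.016, 0, 0, 0], [0, 0, -0.512, 0, 0, 0, 0], [0, 0, -0.72, 0, 0, 0, 0], [0, 0, -0.72, 0, 0, 0, 0], [0, 0, -0.72, 0, 0, 0, 0], [0, 0, -0.72, 0, 0, 0, 0], [0, 0, -0.32, 0, 0, 0, 0], [0, 0, 0, 0, 0, 0, 0]]
  ]
}}

```text
time: 42.2
tcp_pos: [451.0, -144.4, 288.9]
orientation: [0.276, 3.128, -0.0]
contact_force: [0.7, 0.5, 0.3]
width: 0.002
grasp_force: 0.0
```

```bash
python3 l.py
```

```text
t 42.2 chest xy [ -14.1 -117.3] z 288.9 F along 0.6 [0.7 0.5 0.3] w 0.002
```

{"method": "drive_effector", "body": {
  "moves": [
    [[0, -0.096, 0, 0.016, 0, 0, 0], [0, -0.064, 0, 0, 0, 0, 0], [0, -0.048, 0, 0, 0, 0, 0], [0, -0.016, 0, 0, 0, 0, 0], [0, -0.008, 0, 0, 0, 0, 0], [0, 0, 0, 0, 0, 0, 0]]
  ]
}}

```text
time: 42.95
tcp_pos: [464.5, -145.4, 287.4]
orientation: [-0.271, -3.126, -0.002]
contact_force: [-8.6, 2.2, 5.4]
width: 0.006
grasp_force: 4.7
```

```bash
python3 l.py
```

```text
t 42.95 chest xy [  -0.7 -115.9] z 287.4 F along -8.9 [-8.6  2.2  5.4] w 0.006
```

{"method": "drive_effector", "body": {
  "moves": [
    [[0, -0.0064, 0, 0, 0, 0, 0], [0, -0.0064, 0, 0, 0, 0, 0], [0, 0, 0, 0, 0, 0, 0], [0, 0, 0, 0, 0, 0, 0]]
  ]
}}

```text
time: 43.45
tcp_pos: [464.9, -145.5, 287.4]
orientation: [-0.271, -3.124, -0.002]
contact_force: [-13.4, 2.1, 9.3]
width: 0.005
grasp_force: 6.7
```

```bash
python3 l.py
```

```text
t 43.45 chest xy [  -0.3 -115.9] z 287.4 F along -13.5 [-13.4   2.1   9.3] w 0.005
```

{"method": "drive_effector", "body": {
  "moves": [
    [[0, -0.0032, 0, 0, 0, 0, 0], [0, 0, 0, 0, 0, 0, 0], [0, 0, 0, 0, 0, 0, 0]]
  ]
}}

```text
time: 43.82
tcp_pos: [464.9, -145.5, 287.4]
orientation: [-0.271, -3.124, -0.002]
contact_force: [-13.7, 2.0, 10.6]
width: 0.008
grasp_force: 7.3
```

```bash
python3 l.py
```

```text
t 43.83 chest xy [  -0.2 -115.9] z 287.4 F along -13.9 [-13.7   2.   10.6] w 0.008
```

{"method": "drive_effector", "body": {
  "moves": [
    [[0, 0.24, 0, 0, 0, 0, 0], [0, 0, 0, -0.32, 0, 0, 0], [0, 0, 0, -0.64, 0, 0, 0], [0, 0, 0.32, -0.64, 0, 0, 0], [0, 0, 0.56, 0, 0, 0, 0], [0, 0, 0.56, 0, 0, 0, 0], [0, 0, 0.416, 0, 0, 0, 0], [0, 0, 0, 0, 0, 0, 0]]
  ]
}}

```text
time: 44.82
tcp_pos: [471.3, -28.1, 387.7]
orientation: [0.269, 3.13, 0.0]
contact_force: [0.5, 0.0, -1.2]
width: 0.003
grasp_force: 0.0
```

```bash
python3 - <<'E'
from h import *
c=bot.camera("wrist");d=bot.camera("top");s=bot.camera("scene")
v=np.vstack([c["color"][:300],cv2.resize(s["color"][130:280,190:450],(640,300))]);cv2.imwrite("pics/end.png",cv2.resize(v,(640,600)))
E
```

```text
(no output)
```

View pics/end.png

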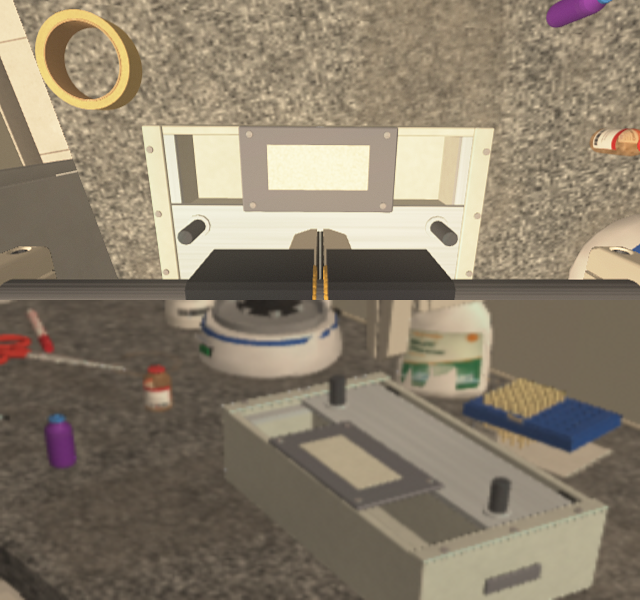

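The cover is closed and square: its near edge sits at row 205 on both sides and both posts are at row 232. The squat and purple bottles still stand where they were.

{"method": "drive_effector", "body": {
  "moves": [
    [[0, 0, 0, 0, 0, 0, 0], [0, 0, 0, 0, 0, 0, 0]]
  ]
}}

```text
time: 45.22
tcp_pos: [471.4, -29.9, 387.7]
orientation: [-0.274, -3.13, 0.0]
contact_force: [-1.0, -0.5, 0.1]
width: 0.008
grasp_force: 0.0
```

```bash
python3 -c "
from cell import bot
print(bot.finish_job())"
```

```text
the job is handed in; nothing more can be done
None
```

I stood the slim bottle in the middle well, closed the cover against both buffers, pressed left then right (wrist force about 17 N in total, 14 N of it along the track) and handed the job in at about 45 s; no verdict came back.

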